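Square a mortar prism up in the corner of a gauging plate

TASK

Get the mortar prism on the blue gauging plate ready for measuring: with closed fingertips, push it along the plate until its long side lies flush against the aluminium fence and its end sits against the red end stop. Only push it: do not lift it or tip it over, and leave everything else on the bench where it is. Finish with the robot clear of everything.

Things in the scene. Friction and masses are not known exactly. Their poses are not given: they have to be found in the camera images.
- plate: blue steel gauging plate bolted to the bench, 250 (x) x 320 (y) x 12 mm thick; origin at the centre of its underside on the bench, z up; its top is at 12 mm. A bare aluminium fence 14 mm thick and rising 25 mm above the top runs the full 320 mm along y near the +x (far) edge; its working face looks to the plate's -x and lies at plate x = +85 mm.
- stop: red steel end stop fixed on the plate near its +y or its -y end (varies; the other seat is empty, a flat dark patch, no obstacle): 50 (x) x 14 (y) x 25 mm high, touching the fence; origin at the centre of its underside, on the plate's top, at plate x = 60, y = +137 or -137 mm; axes parallel to the plate's. Its stop face, 7 mm from the origin, looks to the plate's middle.
- prism: the work: grey mortar prism 40 (x) x 160 (y, long axis) x 40 mm high, about 0.4 to 0.75 kg, loose on the plate's top, between the seats and short of the fence, turned up to 0.3 rad from the fence's direction; origin at the centre of its underside, z up. Slides with dry friction (2 to 8 N to push). Seated, its centre is 20 mm from the fence face and 80 mm from the stop face.
- gauge: brass cylinder, diameter 30, 50 mm tall, standing loose on the plate near one of its two near (-x) corners; origin at the centre of its underside; leave it
- cube: loose grey concrete cube, 70 mm, on the bench; origin at the centre of its underside; leave it
- spare: another loose prism, off-white, 40 (x) x 160 (y) x 40 mm, on the bench beside the plate, not the work; origin at the centre of its underside; leave it
- tray: loose shallow aluminium sample tray 280 (x) x 180 (y) x 35 mm on the bench; origin at the centre of its underside; leave it
- brush: brush about 200 mm long lying loose in the tray along x; origin under its middle; leave it
- spatula: spatula about 260 mm long lying loose on the bench beside the plate; origin under its middle; leave it
- weight: knobbed steel weight, diameter 44, 60 mm tall, standing loose on the plate near the other near corner; origin at the centre of its underside; leave it
Things that resemble listed ones, but are neither listed nor needed, are in the scene too. What is shaped like the prism but green, orange or pink is not meant.

How it is judged (in metres and radians):
At the end, for the whole second after the job is handed in: The prism lies flat and still on the plate, its middle within 3 mm of flush with the fence, its long axis within 0.025 rad of parallel to it, and its end within 3 mm of the red stop (x of prism in the frame of plate between 0.062 and 0.07 m and angle between the y axis of prism and the y axis of plate, either way round below 0.025 rad and y of prism in the frame of stop between -0.09 and 0.09 m and z of prism in the frame of plate below 0.015 m and angle between prism's own z axis and vertical below 0.05 rad and linear speed of prism below 0.01 m/s); the robot touches nothing.
It fails at once if the prism is lifted off the plate or tipped (z of prism in the frame of plate above 0.02 m or angle between prism's own z axis and vertical above 0.25 rad).
It fails at once if something else on the bench is moved by more than 15 mm (distance of any of gauge, cube, spare, tray, brush, spatula, weight from where it was at the start of the episode above 0.015 m).
It also fails if it takes over 51 s, if anything falls off the work surface, if the arm or the gripper's body presses on something with over 40 N, if the wrist force passes 120 N, or if a joint passes its speed limit or range.

ROBOT

A 6-joint arm with a two-finger parallel gripper is mounted at the origin on the work surface. World frame = base frame: x ahead of the robot, y to its left, z up, the work surface at z = 0. Lengths are in mm, angles in rad, forces in N, time in s.
With the tool pointing down it reaches from about 350 to 875 mm from the base axis. Payload 4.2 kg.
Tool frame: the origin (TCP) lies at the very end of the fingers, on their centre line; the grasp point (between the pads) lies 19 mm behind it; z points along the fingers, y is the line along which they close (so a half turn about z gives the same grasp; the last joint's range is limited). The gripper opens to 85 mm and grips with 20 to 120 N. Pads are 22 mm wide; open, the fingers measure 114 mm over their backs; the gripper's body (76 mm by 85 mm) begins 54 mm behind the grasp point. The pads swing forward as they close: fully open they stand 13 mm farther back than shut.
Start: joints at [-1.04, 0.385, 0.008, 0, -1.194, -0.259], TCP at [167.808, -602.03, 231.312] pointing down, gripper open.
Joint ranges: [-3.14, 3.14], [-1.21, 2.06], [-1.07, 1.41], [-3.16, 2.05], [-2.99, -0.16], [-3.1, 3.1]. Speed limits (rad/s): [2.79, 2.79, 3.14, 3.14, 3.14, 3.14].

INTERFACE

Orientations are given as a unit quaternion [x, y, z, w].
In Python, from bench import read_state, get_image, get_calibration, job_done gives the robot as it stands.
- The arm moves only by the shell command python3 -m creep 'ROWS'. ROWS is a JSON object of lists of equal length, an entry for each row: "translation": the shift along the world's x, y, z in cm, a list of three; "delta_rot": the turn, a rotation vector about the world's x, y, z in degrees, a list of three; "hand": the finger opening in cm, from 0 to 8.54. A call has 1 to 8 rows; each row is the pose to reach, as a shift and turn from the pose commanded when the call began; what a row does not reach only later rows make up. A row lasts 1/8 s, in which the tool goes at most 62.5 mm and 10.7 degrees, less where a joint would pass 70% of its speed; a pose out of reach is approached as far as the arm can. A call with a gripper value outside its range is refused whole. The fingers move at their own pace and stop on an object; the grip force is fixed at half the most. Time passes only in rows, so rows that repeat a pose let the fingers close. It gives the time, the measured TCP pose, the force, the opening and the grip force at its end, in the units of the state.
- read_state(): the state, without advancing time (a new reading comes with each control period).
- get_image(name): name is "scene" or "top"; returns (picture, depth): 420x560x3 uint8, red, green, blue; 420x560 float32, mm along the optical axis (not along the pixel's ray), 0 where there is no reading.
- get_calibration(name): a dict with "intrinsics" (3x3 intrinsics, pixels), "dist" ([k1, k2, p1, p2, k3] as OpenCV has them; the pictures are not rectified), "xyz" and "attitude" of the camera in the world. Camera axes: x right, y down, z forward; pixel columns grow to the right and rows downward; lengths in mm; the calibration is good to about 2 mm. A picture is of the moment at which its call begins. get_calibration takes no time and is no camera call.
- job_done(): hands the job in; it is judged then, once.
The state is a dict: "clock": time; "joints": joint angles; "joint_vel": joint speeds; "joint_efforts": joint torques, N m; "position": TCP position; "ee_rot": TCP orientation; "contact_force": force on the tool from outside, world axes, zero at the start; "wrist_torque": the same for the moment, N m; "gripper_width": finger opening in mm; "grasp_force": force on a finger pad.
Only numpy, scipy, OpenCV 4.12 (cv2) and the standard library are available. Lean on these libraries where they do the work, as an engineer would, in place of code of your own. Each camera call takes 0.05 s, during which the arm holds its last target. There are 200 camera calls.

## Working session

There is one attempt and no reset: what is moved stays moved. The work goes in short steps, Python scripts to look and compute and a shell command to move; the robot and the scene stay as the last step left them, time stands still between calls to the robot, and variables do not carry over. Pictures are saved under pics/ and viewed, at most 10 in all, crops included, and the job is handed in when it is done.

```bash
mkdir -p pics; ls; python3 - <<'E'
from bench import *
import cv2
s=read_state();print(s)
for n in("scene","top"):
    p,d=get_image(n);cv2.imwrite(f"pics/{n}0.png",p[:,:,::-1]);print(n,get_calibration(n),(d>0).mean())
E
```

```text
pics
{'clock': 0.0, 'joints': array([-1.04040384e+00,  3.85548415e-01,  6.57238227e-03, -4.81065767e-04,
       -1.19401260e+00, -2.58569832e-01]), 'joint_vel': array([-0.00093524, -0.00035064, -0.00083556,  0.00048457,  0.00044586,
        0.00019446]), 'joint_efforts': array([ 9.38982976e-05, -3.92289591e+01,  1.88405800e+01,  4.18631405e+00,
       -4.62918411e-03, -1.09421272e-06]), 'position': array([ 167.62956782, -601.46747902,  230.20826037]), 'ee_rot': array([-1.35405276e-01,  9.90789665e-01,  1.09788677e-03, -2.14891467e-04]), 'contact_force': array([-0.42717258,  0.57784899,  0.63011895]), 'wrist_torque': array([ 0.01025193, -0.01838406,  0.03831291]), 'grasp_force': 0.0, 'gripper_width': 85.48422172125451}
scene {'intrinsics': array([[435.69511051,   0.        , 277.70129103],
       [  0.        , 435.69511051, 205.9842496 ],
       [  0.        ,   0.        ,   1.        ]]), 'dist': array([-0.02291489,  0.        ,  0.        ,  0.        ,  0.        ]), 'xyz': array([1053.65924128,  702.28192414, 1014.54749961]), 'attitude': array([ 0.26144463,  0.89507313, -0.34671469, -0.10138894])} 0.9961437074829932
top {'intrinsics': array([[531.98637176,   0.        , 283.97011641],
       [  0.        , 531.98637176, 207.36773721],
       [  0.        ,   0.        ,   1.        ]]), 'dist': array([0.06629492, 0.        , 0.        , 0.        , 0.        ]), 'xyz': array([ 253.30393346,  -47.41113155, 1767.89769083]), 'attitude': array([-0.70214451,  0.70608043, -0.05768685,  0.07152441])} 0.9959311224489796
```

View pics/scene0.png

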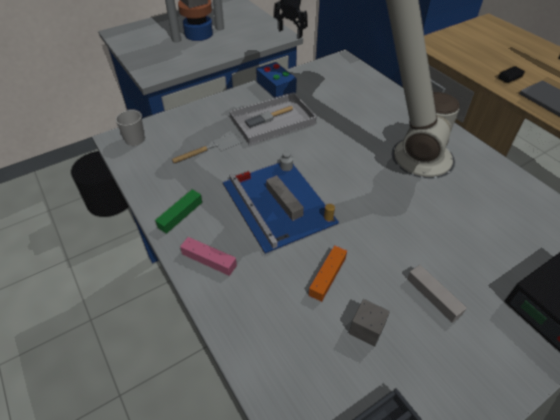

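View pics/top0.png

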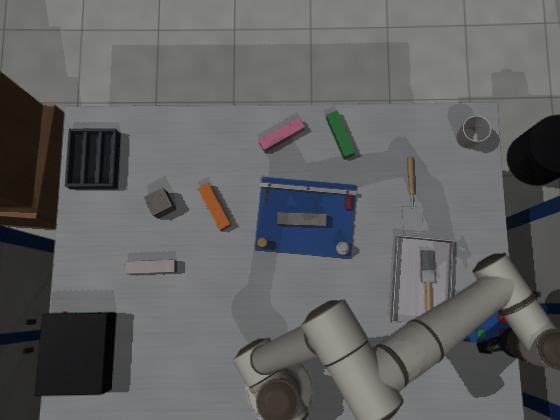

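The scene picture shows the fence on the far side of the plate. In the top picture the red stop is at (348,202), which is the -y end. The prism is at (302,219), slightly turned, with the gauge at (262,243) and the weight at (343,248). I'll measure with both cameras' depth next.

```bash
cat > h.py <<'E'
from bench import *
import cv2, numpy as np
from scipy.spatial.transform import Rotation as R
def cloud(n):
    p,d=get_image(n);c=get_calibration(n)
    v,u=np.mgrid[:420,:560]
    q=cv2.undistortPoints(np.stack([u,v],-1).reshape(-1,1,2).astype(np.float64),c["intrinsics"],c["dist"]).reshape(420,560,2)
    P=np.dstack([q,np.ones((420,560))])*d[...,None]
    W=R.from_quat(c["attitude"]).apply(P.reshape(-1,3)).reshape(420,560,3)+c["xyz"]
    return p,W,(d>0)
def rect(xy):
    (c,s,a)=cv2.minAreaRect(xy.astype(np.float32)); return np.round(c,1),np.round(s,1),round(a,2)
def measure(n):
    p,W,ok=cloud(n);hsv=cv2.cvtColor(p,cv2.COLOR_RGB2HSV);H,S,V=[hsv[...,i].astype(int) for i in range(3)]
    x,y,z=np.moveaxis(W,-1,0)
    roi=ok&(x>330)&(x<720)&(y>-260)&(y<160)
    def rep(name,m):
        m=cv2.morphologyEx(m.astype(np.uint8),cv2.MORPH_OPEN,np.ones((2,2)))
        k,l,st,_=cv2.connectedComponentsWithStats(m)
        for i in range(1,k):
            if st[i,4]>25:
                q=W[l==i];print(n,name,st[i,4],"mean",q.mean(0).round(1),"z%",np.percentile(q[:,2],[5,50,95]).round(1),"rect",rect(q[:,:2]))
    rep("blue",roi&(H>100)&(H<125)&(S>150)&(z<25))
    rep("red",roi&((H<6)|(H>174))&(S>150))
    rep("z>46",roi&(z>45)&(z<80)&(S<90))
    rep("fence",roi&(z>28)&(z<42)&(S<90))
    rep("brass",roi&(H>8)&(H<30)&(S>130)&(z>45))
if __name__=="__main__":
    measure("top");measure("scene")
E
python3 h.py
```

```text
top blue 388 mean [ 656.7 -101.5   15.9] z% [ 4.1 11.5 18.7] rect (array([ 501.3, -138.4]), array([438.5, 294.8]), 13.78)
top blue 4286 mean [523.9 -86.   17.9] z% [ 4.1 11.2 18.6] rect (array([440. , -77.5]), array([313.8, 377.5]), 84.35)
top z>46 546 mean [530.3 -73.   49.2] z% [31.1 50.9 58.5] rect (array([531.8, -74.1]), array([159.7,  41.6]), 89.45)
top z>46 126 mean [ 432.9 -207.5   55.2] z% [11.5 55.9 75.4] rect (array([ 434.4, -209.5]), array([43., 37.]), 89.63)
top fence 230 mean [637.1 -34.3  48. ] z% [18.1 34.3 41.8] rect (array([477. , -76.4]), array([415., 177.]), 15.72)
top fence 45 mean [ 612.7 -144.   111.1] z% [20.2 35.5 43.9] rect (array([447.9, -90.3]), array([ 41. , 396.5]), 71.68)
top fence 37 mean [ 615.8 -189.5   78.9] z% [18.5 33.9 42.6] rect (array([ 447.1, -114.4]), array([ 38.7, 408.3]), 65.52)
top fence 34 mean [ 621.8 -241.1   30.7] z% [ 5.7 33.5 39.3] rect (array([ 623.3, -243.3]), array([15.1, 41.3]), 10.46)
top brass 50 mean [452.3  53.8  56.9] z% [29.7 62.2 67.4] rect (array([453. ,  54.4]), array([21. , 21.3]), 13.17)
scene blue 3137 mean [535.5 -53.
[... 356 characters left out ...]
41.3 -199.6   53.3] z% [ 8.5 53.1 73. ] rect (array([ 413.9, -219.1]), array([103.5,  35.9]), 33.86)
scene z>46 543 mean [538.4 -62.4  54.1] z% [46.1 53.  56.5] rect (array([743.5, 285.7]), array([1032.9,  109.5]), 59.39)
scene fence 36 mean [ 458.9 -166.3   54.4] z% [13.8 29.  36. ] rect (array([744.3, 233.4]), array([1122.9,   36.7]), 54.71)
scene fence 431 mean [644.6 -74.8  42.7] z% [22.  37.4 41.1] rect (array([782.6, 233.5]), array([1076.9,  114.1]), 66.01)
scene fence 43 mean [540.4   3.9  29.4] z% [16.3 30.6 39.6] rect (array([534. ,   0.7]), array([15.3, 50.7]), 88.64)
scene brass 64 mean [460.1  62.4  55.8] z% [41.1 59.7 65.2] rect (array([444.4,  53.1]), array([58.2, 18.9]), 28.2)
```

```bash
cat > m.py <<'E'
from h import *
def proj(n,uv,z):
    c=get_calibration(n);q=cv2.undistortPoints(uv.reshape(-1,1,2).astype(np.float64),c["intrinsics"],c["dist"]).reshape(-1,2)
    r=R.from_quat(c["attitude"]).apply(np.c_[q,np.ones(len(q))]);return (c["xyz"]+r*((z-c["xyz"][2])/r[:,2])[:,None])[:,:2]
def ortho(n,p,z,x0=390,x1=690,y0=-280,y1=130,s=2):
    # rows: x descending, cols: y descending
    X,Y=np.meshgrid(np.arange(x1,x0,-1/s),np.arange(y1,y0,-1/s),indexing='ij')
    c=get_calibration(n);Rm=R.from_quat(c["attitude"]).as_matrix().T
    pts=np.stack([X.ravel(),Y.ravel(),np.full(X.size,z)],1).astype(float)
    uv,_=cv2.projectPoints(pts,cv2.Rodrigues(Rm)[0],-Rm@c["xyz"],c["intrinsics"],c["dist"])
    uv=uv.reshape(*X.shape,2).astype(np.float32)
    return cv2.remap(p,uv[...,0],uv[...,1],cv2.INTER_CUBIC)
if __name__=="__main__":
    import sys
    tag=sys.argv[1]
    for n in("top","scene"):
        p,_=get_image(n)
        for z in(12,52):
            o=ortho(n,p,z)
            hsv=cv2.cvtColor(o,cv2.COLOR_RGB2HSV);H,S,V=[hsv[...,i].astype(int) for i in range(3)]
            m=((H>100)&(H<125)&(S>150) if z==12 else (S<110)&(V>40)).astype(np.uint8)
            m=cv2.morphologyEx(m,cv2.MORPH_OPEN,np.ones((5,5)))
            k,l,st,ce=cv2.connectedComponentsWithStats(m)
            for i in range(1,k):
                if st[i,4]>(9000 if z==12 else 8000):
                    r,cc=np.nonzero(l==i);(c,s_,a)=rect(np.c_[690-r/2,130-cc/2]);print(n,z,st[i,4]/4,c,s_,a)
            if z==12 or n=="top": cv2.imwrite(f"pics/o{tag}_{n}{z}.png",o[:,:,::-1])
E
python3 m.py a; python3 -c "
import cv2,numpy as np
a=[cv2.resize(cv2.imread('pics/oa_%s12.png'%n),None,fx=.49,fy=.49,interpolation=cv2.INTER_AREA) for n in('top','scene')]
a=[cv2.imread('pics/oa_%s12.png'%n)[:,:] for n in('top','scene')]
cv2.imwrite('pics/both.png',cv2.resize(np.vstack(a),(410,600)) if 0 else np.hstack([cv2.resize(i,(400,293)) for i in a]))"
```

```text
top 12 4291.0 [661.3 -95.9] [313.2  15.1] 84.4
top 12 48692.0 [526.9 -82.8] [314.9 207.7] 84.36
top 52 54619.5 [540.2 -74.8] [409.5 299.5] 90.0
top 52 7093.75 [531.3 -70.9] [163.6  47.2] 87.51
scene 12 7146.5 [660.1 -93.6] [314.9  24.4] 84.25
scene 12 42409.25 [529. -81.] [316.2 201.1] 84.29
scene 52 59959.0 [540.2 -74.8] [409.5 299.5] 90.0
scene 52 9383.75 [543.9 -60. ] [192.6  59. ] 87.32
```

View pics/oa_top52.png

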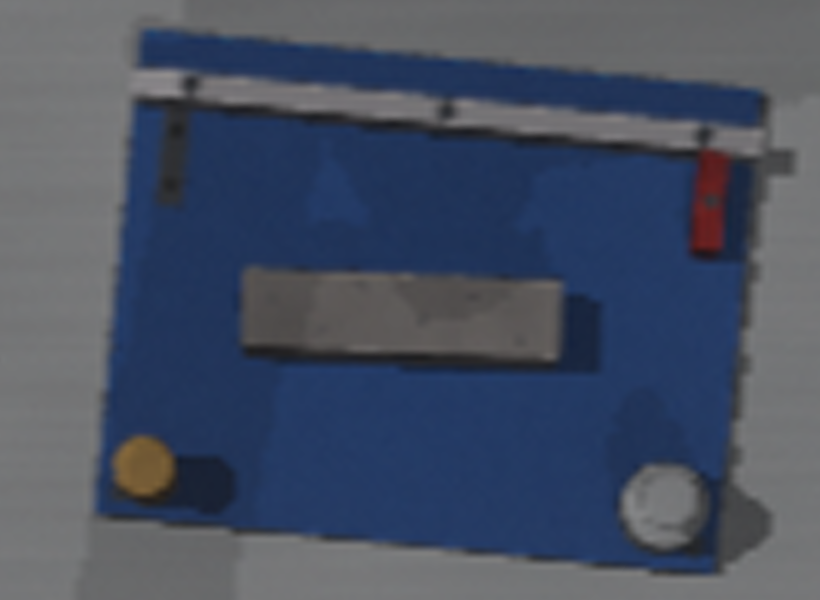

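View pics/oa_scene12.png

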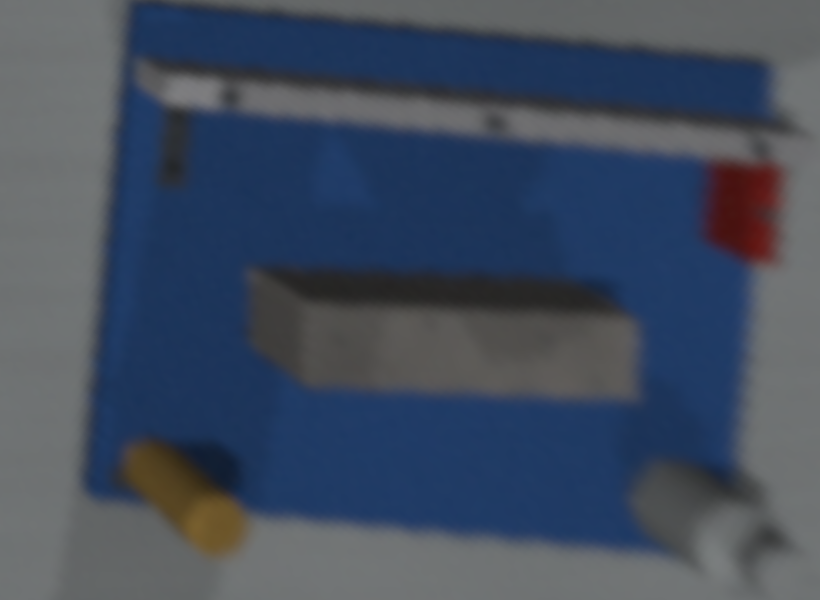

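The two views agree. The plate top is at about z=12 and the prism top at about 52. Plate yaw is about -5.6° and prism yaw about -2.5°, so the prism has to go roughly +80 mm along plate x and -62 mm along plate y. The first move goes in behind the prism, high up.

```bash
python3 -m creep '{"translation":[[2,4,-1],[5,9,-2],[8,14,-3],[11,19,-4],[14,24.5,-5],[17,30,-6],[20,35,-7],[23,40.5,-8]],"delta_rot":[[0,0,-3],[0,0,-6],[0,0,-9],[0,0,-12],[0,0,-15],[0,0,-18],[0,0,-21],[0,0,-21]],"hand":[0,0,0,0,0,0,0,0]}'
python3 -m creep '{"translation":[[3,5,0],[6,10,-1],[8,14,-2],[8,14,-5],[8,14,-8],[8,14,-8]],"delta_rot":[[0,0,0],[0,0,0],[0,0,0],[0,0,0],[0,0,0],[0,0,0]],"hand":[0,0,0,0,0,0]}'; python3 -c "
from h import *
s=read_state();print(s['clock'],s['position'],R.from_quat(s['ee_rot']).as_matrix().round(3),s['contact_force'],s['joints'],s['gripper_width'])"
```

```text
clock: 1.3
position: [398.4, -196.1, 151.6]
ee_rot: [0.047, 0.999, -0.0, 0.001]
contact_force: [0.8, -0.6, 0.7]
gripper_width: -0.3
grasp_force: 0.0
clock: 2.05
position: [475.8, -58.0, 69.8]
ee_rot: [0.047, 0.999, -0.001, -0.003]
contact_force: [-0.1, -0.4, -0.9]
gripper_width: -0.3
grasp_force: 0.0
2.05 [475.75717239 -57.98687967  69.77290682] [[-0.996  0.094 -0.005]
 [ 0.094  0.996 -0.001]
 [ 0.005 -0.001 -1.   ]] [-0.06867704 -0.40067062 -0.85484599] [ 2.18505776e-01  3.36106335e-01 -5.48716754e-01 -3.23831182e-04
 -6.91267498e-01 -1.88367916e+00] -0.32379594353911956
```

```bash
python3 -m creep '{"translation":[[0,0,-2.5],[0,0,-4.6],[0,0,-4.6],[0.5,-0.05,-4.6],[1.0,-0.1,-4.6],[1.5,-0.15,-4.6],[2.0,-0.2,-4.6],[2.0,-0.2,-4.6]],"delta_rot":[[0,0,0],[0,0,0],[0,0,0],[0,0,0],[0,0,0],[0,0,0],[0,0,0],[0,0,0]],"hand":[0,0,0,0,0,0,0,0]}'
python3 -m creep '{"translation":[[0.4,-0.04,0],[0.8,-0.08,0],[1.2,-0.12,0],[1.6,-0.16,0],[2.0,-0.2,0],[2.4,-0.24,0]],"delta_rot":[[0,0,0],[0,0,0],[0,0,0],[0,0,0],[0,0,0],[0,0,0]],"hand":[0,0,0,0,0,0]}'
python3 m.py b
```

```text
clock: 3.05
position: [497.9, -59.9, 25.5]
ee_rot: [0.047, 0.999, 0.0, 0.0]
contact_force: [-0.5, -0.8, 0.5]
gripper_width: -0.1
grasp_force: 0.0
clock: 3.8
position: [521.4, -62.3, 25.1]
ee_rot: [0.047, 0.999, -0.0, -0.0]
contact_force: [-3.2, 0.6, 0.0]
gripper_width: 0.3
grasp_force: 1.3
top 12 4158.0 [661.4 -95.8] [313.1  14.8] 84.45
top 12 7281.75 [ 580.4 -172.2] [146.2  83.5] 84.87
top 12 3095.0 [ 496.9 -140. ] [ 75.3 111.8] 29.55
top 12 5633.5 [468.3   1.1] [ 89.2 131.3] 10.76
top 52 75708.0 [540.2 -74.8] [409.5 299.5] 90.0
scene 12 7179.75 [660.4 -93.8] [314.7  24.1] 84.37
scene 12 34975.25 [529.3 -81. ] [315.9 201.2] 84.39
scene 52 50596.0 [540.2 -74.8] [409.5 299.5] 90.0
scene 52 9373.25 [557.8 -63.1] [195.2  59.7] 83.83
scene 52 2017.75 [ 429.6 -208.7] [92.6 43.6] 69.69
```

View pics/ob_scene12.png

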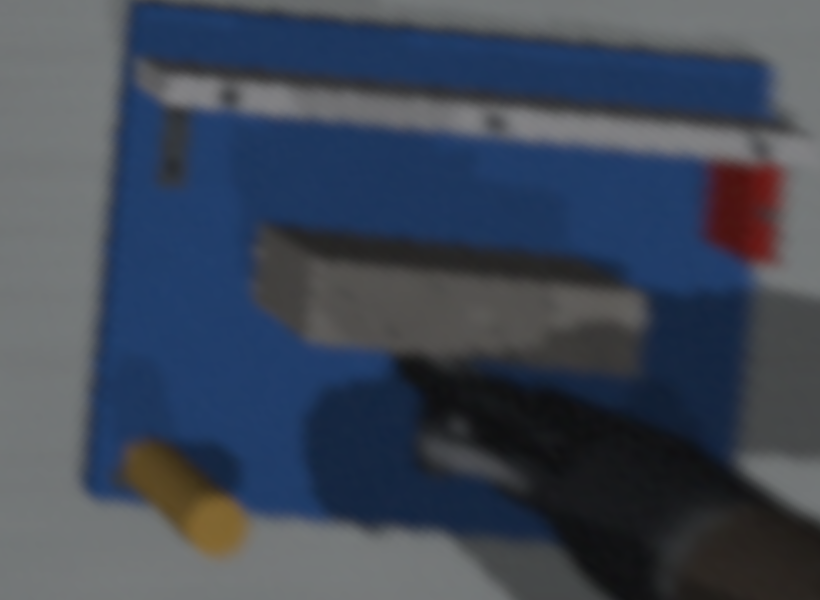

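The prism is sliding at about 3 N and is now nearly parallel (about -6.1°). The finger sits left of its centre, so I'll back off, shift toward -y and keep pushing.

```bash
python3 -m creep '{"translation":[[-0.5,0.05,0],[-0.6,-0.85,0],[0,-0.9,0],[0.6,-0.96,0],[1.2,-1.02,0],[1.8,-1.08,0],[2.4,-1.14,0],[3.0,-1.2,0]],"delta_rot":[[0,0,0],[0,0,0],[0,0,0],[0,0,0],[0,0,0],[0,0,0],[0,0,0],[0,0,0]],"hand":[0,0,0,0,0,0,0,0]}'
python3 -m creep '{"translation":[[0.4,-0.04,0],[0.8,-0.08,0],[1.2,-0.12,0],[1.6,-0.16,0],[2.0,-0.2,0],[2.3,-0.23,0],[2.3,-0.23,0]],"delta_rot":[[0,0,0],[0,0,0],[0,0,0],[0,0,0],[0,0,0],[0,0,0],[0,0,0]],"hand":[0,0,0,0,0,0,0]}'
python3 m.py c | grep scene
```

```text
clock: 4.9
position: [549.7, -74.6, 25.2]
ee_rot: [0.048, 0.999, -0.0, -0.002]
contact_force: [-5.5, 0.6, 4.2]
gripper_width: -0.2
grasp_force: 2.7
clock: 5.78
position: [575.3, -76.5, 25.4]
ee_rot: [0.047, 0.999, 0.0, 0.001]
contact_force: [-1.2, 0.0, -1.3]
gripper_width: 0.2
grasp_force: 0.6
scene 12 7178.75 [660.4 -93.7] [315.   24.1] 84.42
scene 12 31786.5 [531.1 -60.5] [274.6 201.2] 84.34
scene 52 61233.0 [540.2 -74.8] [409.5 299.5] 90.0
```

View pics/oc_scene12.png

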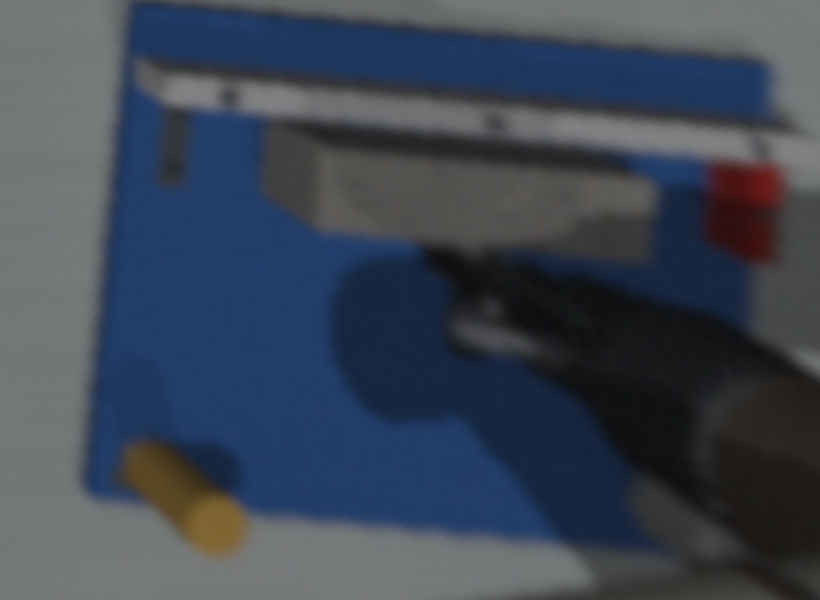

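```bash
python3 -m creep '{"translation":[[0.2,-0.02,0],[0.4,-0.04,0],[0.6,-0.06,0],[0.6,-0.06,0]],"delta_rot":[[0,0,0],[0,0,0],[0,0,0],[0,0,0]],"hand":[0,0,0,0]}'
python3 -m creep '{"translation":[[0.1,-0.01,0],[0.2,-0.02,0]],"delta_rot":[[0,0,0],[0,0,0]],"hand":[0,0]}'
python3 -m creep '{"translation":[[0.1,-0.01,0],[0.2,-0.02,0]],"delta_rot":[[0,0,0],[0,0,0]],"hand":[0,0]}'
```

```text
clock: 6.38
position: [580.6, -77.3, 25.6]
ee_rot: [0.047, 0.999, -0.0, 0.0]
contact_force: [-4.0, 0.5, 1.9]
gripper_width: -0.3
grasp_force: 1.8
clock: 6.62
position: [582.0, -77.4, 25.6]
ee_rot: [0.047, 0.999, -0.0, -0.0]
contact_force: [-5.5, 0.2, 3.5]
gripper_width: 0.1
grasp_force: 2.5
clock: 6.88
position: [583.7, -77.6, 25.5]
ee_rot: [0.047, 0.999, -0.0, -0.001]
contact_force: [-6.6, 1.5, 5.5]
gripper_width: 0.1
grasp_force: 3.3
```

```bash
python3 -m creep '{"translation":[[0.1,-0.01,0],[0.2,-0.02,0]],"delta_rot":[[0,0,0],[0,0,0]],"hand":[0,0]}'
python3 -m creep '{"translation":[[0.1,-0.01,0],[0.2,-0.02,0]],"delta_rot":[[0,0,0],[0,0,0]],"hand":[0,0]}'
python3 m.py d | grep scene
```

```text
clock: 7.12
position: [583.7, -77.7, 25.3]
ee_rot: [0.048, 0.999, -0.0, -0.003]
contact_force: [-10.0, 2.9, 6.8]
gripper_width: -0.2
grasp_force: 5.3
clock: 7.38
position: [583.7, -77.7, 25.2]
ee_rot: [0.048, 0.999, -0.0, -0.005]
contact_force: [-13.7, 4.0, 11.4]
gripper_width: -0.1
grasp_force: 7.5
scene 12 7181.25 [660.3 -93.8] [314.7  23.9] 84.37
scene 12 33731.0 [531.2 -58.7] [271.3 201.1] 84.26
scene 52 60832.25 [540.2 -74.8] [409.5 299.5] 90.0
```

View pics/od_scene12.png

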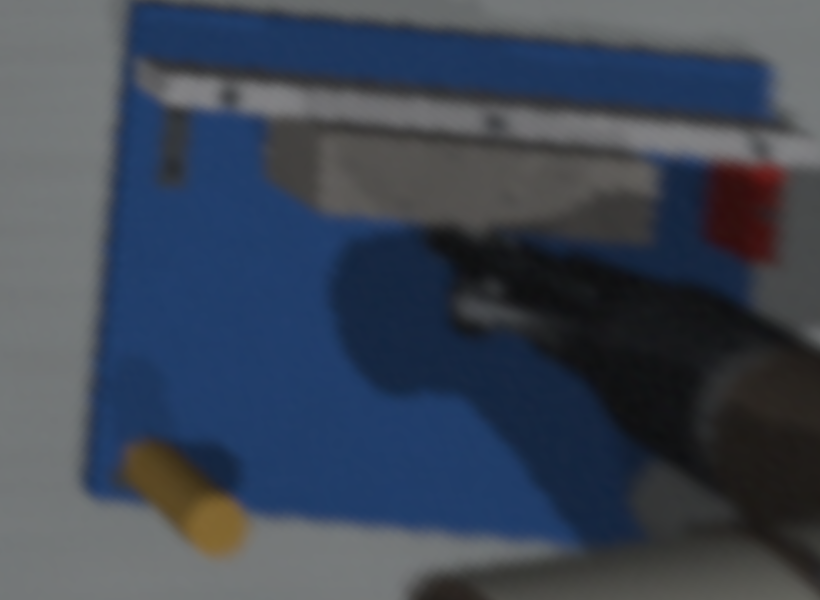

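It stalled with force rising at measured x = 583.7, which agrees with the expected flush position. The picture also shows it flush: the far edge runs along the fence from (270,118) to (660,150), with the stop still 50-60 mm off. Next I'll go round to the +y end.

```bash
python3 -m creep '{"translation":[[-1.5,0.15,0],[-3,0.3,0],[-2.5,4.8,0],[-2.1,8,0],[-1.9,11,0],[1,10.7,0],[3.9,10.4,0],[3.9,10.4,0]],"delta_rot":[[0,0,0],[0,0,0],[0,0,0],[0,0,0],[0,0,0],[0,0,0],[0,0,0],[0,0,0]],"hand":[0,0,0,0,0,0,0,0]}'
python3 m.py e | grep scene
```

```text
clock: 8.48
position: [630.6, 26.5, 25.5]
ee_rot: [0.047, 0.999, 0.001, 0.003]
contact_force: [-0.8, 0.1, 0.8]
gripper_width: 0.0
grasp_force: 0.0
scene 12 6968.0 [660.4 -93.8] [314.7  24.2] 84.39
scene 12 19934.25 [534.8 -24.6] [202.3 201.5] 84.46
scene 52 75151.0 [540.2 -74.8] [409.5 299.5] 90.0
scene 52 2410.5 [552.  -98.1] [84.6 43. ] 65.66
```

View pics/oe_scene12.png

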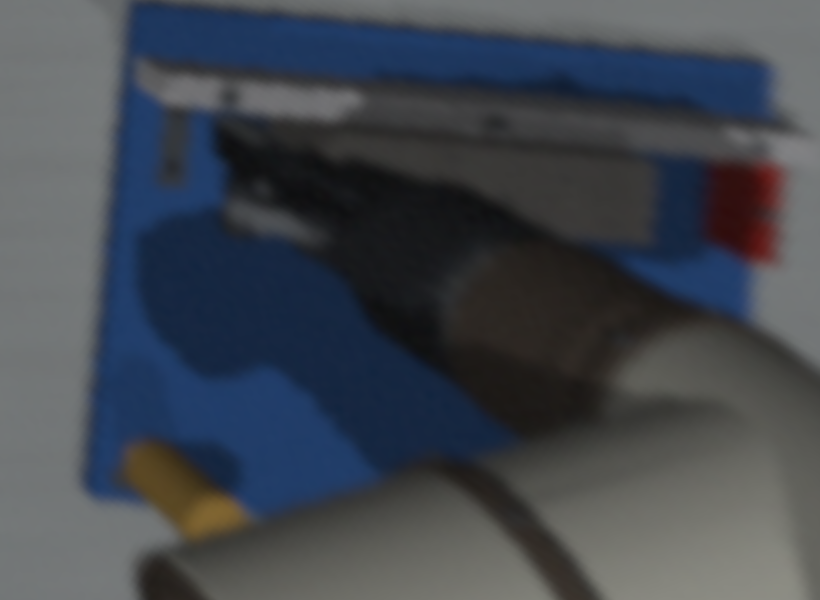

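Tool clear beside the prism's +y end, about 5 mm too near the fence; correcting, then pushing toward the stop.

```bash
python3 -m creep '{"translation":[[-0.5,0.05,0],[-0.55,-0.45,0],[-0.6,-0.95,0],[-0.65,-1.45,0],[-0.7,-1.95,0],[-0.75,-2.45,0],[-0.8,-2.95,0],[-0.84,-3.45,0]],"delta_rot":[[0,0,0],[0,0,0],[0,0,0],[0,0,0],[0,0,0],[0,0,0],[0,0,0],[0,0,0]],"hand":[0,0,0,0,0,0,0,0]}'
python3 -m creep '{"translation":[[-0.05,-0.5,0],[-0.1,-1.0,0],[-0.15,-1.5,0],[-0.2,-2.0,0],[-0.24,-2.4,0],[-0.24,-2.4,0]],"delta_rot":[[0,0,0],[0,0,0],[0,0,0],[0,0,0],[0,0,0],[0,0,0]],"hand":[0,0,0,0,0,0]}'
python3 m.py f | grep scene
```

```text
clock: 9.57
position: [619.0, -7.8, 25.7]
ee_rot: [0.047, 0.999, 0.001, 0.0]
contact_force: [-1.3, 4.3, 1.0]
gripper_width: 0.3
grasp_force: 2.6
clock: 10.32
position: [616.6, -32.4, 25.6]
ee_rot: [0.047, 0.999, 0.0, 0.0]
contact_force: [-1.4, 3.0, 2.2]
gripper_width: -0.2
grasp_force: 1.5
scene 12 7159.75 [660.2 -93.8] [314.7  24.4] 84.28
scene 12 31050.5 [530.7 -56.9] [269.1 201.2] 83.96
scene 52 66438.75 [540.2 -74.8] [409.5 299.5] 90.0
scene 52 2028.0 [ 545.3 -172.8] [89.9 41.3] 75.76
```

View pics/of_scene12.png

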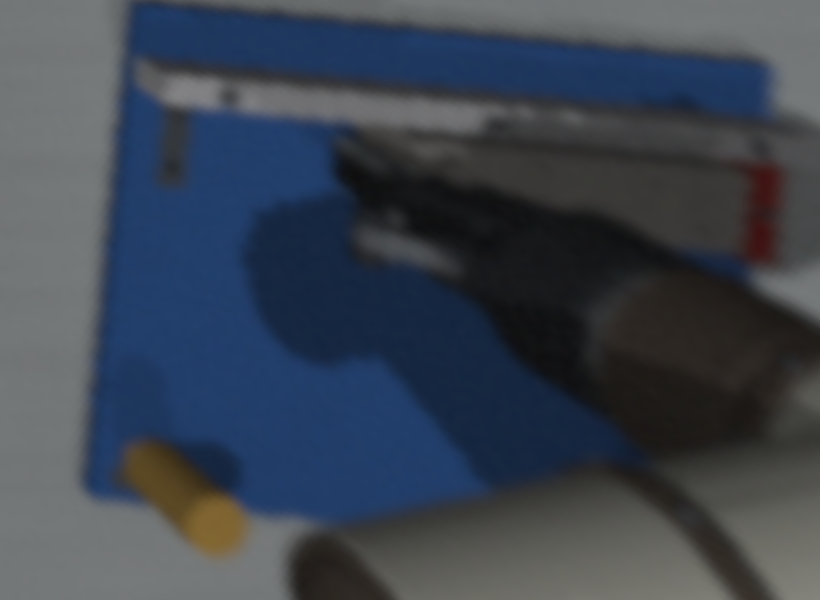

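The prism's end is now close to the stop at (745,200), with roughly 10-14 mm to go.

```bash
python3 -m creep '{"translation":[[-0.03,-0.3,0],[-0.06,-0.6,0],[-0.08,-0.8,0],[-0.08,-0.8,0]],"delta_rot":[[0,0,0],[0,0,0],[0,0,0],[0,0,0]],"hand":[0,0,0,0]}'
for i in 1; do python3 -m creep '{"translation":[[-0.01,-0.1,0],[-0.02,-0.2,0]],"delta_rot":[[0,0,0],[0,0,0]],"hand":[0,0]}'; done
python3 -m creep '{"translation":[[-0.01,-0.1,0],[-0.02,-0.2,0]],"delta_rot":[[0,0,0],[0,0,0]],"hand":[0,0]}'
python3 -m creep '{"translation":[[-0.01,-0.1,0],[-0.02,-0.2,0]],"delta_rot":[[0,0,0],[0,0,0]],"hand":[0,0]}'
```

```text
clock: 10.92
position: [615.9, -40.1, 25.6]
ee_rot: [0.047, 0.999, 0.0, 0.0]
contact_force: [-0.8, 5.0, 2.2]
gripper_width: -0.1
grasp_force: 2.3
clock: 11.18
position: [615.7, -41.9, 25.6]
ee_rot: [0.047, 0.999, 0.0, 0.0]
contact_force: [-2.3, 5.1, 3.1]
gripper_width: -0.4
grasp_force: 2.9
clock: 11.42
position: [615.5, -43.9, 25.6]
ee_rot: [0.047, 0.999, 0.0, 0.0]
contact_force: [-0.9, 5.6, 3.4]
gripper_width: -0.3
grasp_force: 2.8
clock: 11.68
position: [615.3, -45.9, 25.6]
ee_rot: [0.047, 0.999, 0.0, 0.0]
contact_force: [-1.0, 5.9, 2.0]
gripper_width: 0.0
grasp_force: 2.8
```

```bash
python3 -m creep '{"translation":[[-0.01,-0.1,0],[-0.02,-0.2,0]],"delta_rot":[[0,0,0],[0,0,0]],"hand":[0,0]}'
python3 -m creep '{"translation":[[-0.01,-0.1,0],[-0.02,-0.2,0]],"delta_rot":[[0,0,0],[0,0,0]],"hand":[0,0]}'
python3 -m creep '{"translation":[[-0.01,-0.1,0],[-0.02,-0.2,0]],"delta_rot":[[0,0,0],[0,0,0]],"hand":[0,0]}'
```

```text
clock: 11.92
position: [615.1, -47.9, 25.6]
ee_rot: [0.047, 0.999, 0.0, 0.0]
contact_force: [-1.4, 6.2, 2.6]
gripper_width: 0.1
grasp_force: 2.8
clock: 12.18
position: [614.9, -49.9, 25.6]
ee_rot: [0.047, 0.999, 0.0, 0.0]
contact_force: [-1.5, 5.9, 1.3]
gripper_width: 0.2
grasp_force: 2.8
clock: 12.42
position: [614.9, -50.2, 25.7]
ee_rot: [0.047, 0.999, 0.001, 0.001]
contact_force: [-3.1, 14.8, 3.6]
gripper_width: -0.2
grasp_force: 7.3
```

Force jumped to 15 N and motion stopped, so the prism is on the stop. Next I'll retreat, go round and press the long side against the fence once more.

```bash
python3 -m creep '{"translation":[[0.1,1,0],[0.2,2,0],[-2.5,2.2,0],[-5.3,2.5,0],[-5.6,-1,0],[-6,-4.5,0],[-6.3,-8,0],[-6.3,-8,0]],"delta_rot":[[0,0,0],[0,0,0],[0,0,0],[0,0,0],[0,0,0],[0,0,0],[0,0,0],[0,0,0]],"hand":[0,0,0,0,0,0,0,0]}'
python3 -m creep '{"translation":[[0.5,-0.05,0],[1.0,-0.1,0],[1.5,-0.15,0],[2.0,-0.2,0],[2.2,-0.22,0],[2.4,-0.24,0],[2.4,-0.24,0]],"delta_rot":[[0,0,0],[0,0,0],[0,0,0],[0,0,0],[0,0,0],[0,0,0],[0,0,0]],"hand":[0,0,0,0,0,0,0]}'
python3 -m creep '{"translation":[[0.1,-0.01,0],[0.2,-0.02,0]],"delta_rot":[[0,0,0],[0,0,0]],"hand":[0,0]}'
python3 -m creep '{"translation":[[0.1,-0.01,0],[0.2,-0.02,0]],"delta_rot":[[0,0,0],[0,0,0]],"hand":[0,0]}'
```

```text
clock: 13.42
position: [551.1, -134.5, 25.2]
ee_rot: [0.049, 0.999, -0.0, -0.0]
contact_force: [-0.4, 0.4, -0.3]
gripper_width: 0.4
grasp_force: 0.0
clock: 14.3
position: [575.6, -134.9, 25.5]
ee_rot: [0.047, 0.999, 0.0, 0.0]
contact_force: [0.1, -0.7, 0.5]
gripper_width: 0.3
grasp_force: 0.0
clock: 14.55
position: [577.6, -135.1, 25.5]
ee_rot: [0.047, 0.999, -0.0, 0.0]
contact_force: [0.4, -0.1, -0.6]
gripper_width: 0.1
grasp_force: 0.0
clock: 14.8
position: [578.1, -135.2, 25.2]
ee_rot: [0.048, 0.999, 0.0, -0.002]
contact_force: [-4.5, 0.1, 3.1]
gripper_width: -0.3
grasp_force: 2.3
```

```bash
python3 -m creep '{"translation":[[0.2,-0.02,0],[0.4,-0.04,0],[0.4,-0.04,0]],"delta_rot":[[0,0,0],[0,0,0],[0,0,0]],"hand":[0,0,0]}'
python3 -m creep '{"translation":[[-1.5,0.15,0],[-3.5,0.35,0],[-3.5,0.35,5],[-3.5,0.35,11],[-6,-3,17],[-9,-7,19],[-12,-11,19],[-15,-15,19]],"delta_rot":[[0,0,0],[0,0,0],[0,0,0],[0,0,0],[0,0,0],[0,0,0],[0,0,0],[0,0,0]],"hand":[0,0,0,0,0,0,0,0]}'
python3 -m creep '{"translation":[[-2,-5,0],[-4,-10,0],[-6,-15,0],[-8,-20,0],[-8,-20,0]],"delta_rot":[[0,0,0],[0,0,0],[0,0,0],[0,0,0],[0,0,0]],"hand":[0,0,0,0,0]}'
python3 m.py g; python3 -c "
import cv2,numpy as np
a=[cv2.imread('pics/og_%s.png'%n)[0:380] for n in('top52','scene12')]
cv2.imwrite('pics/g.png',np.vstack([cv2.resize(i[:,200:820],None,fx=.79,fy=.79) for i in a]))"
```

```text
clock: 15.18
position: [577.9, -135.5, 24.7]
ee_rot: [0.048, 0.999, 0.0, -0.006]
contact_force: [-10.4, 2.7, 7.7]
gripper_width: -0.1
grasp_force: 5.7
clock: 16.18
position: [433.2, -286.9, 216.5]
ee_rot: [0.047, 0.999, -0.0, 0.002]
contact_force: [0.5, -0.1, 0.6]
gripper_width: -0.0
grasp_force: 0.0
clock: 16.8
position: [352.2, -488.8, 214.8]
ee_rot: [0.05, 0.999, -0.0, 0.0]
contact_force: [-0.8, 1.4, -0.9]
gripper_width: -0.2
grasp_force: 0.0
top 12 4225.0 [661.3 -95.9] [313.3  15.1] 84.34
top 12 51411.0 [527.1 -82.8] [314.4 208.3] 84.37
top 52 60950.5 [540.2 -74.8] [409.5 299.5] 90.0
scene 12 7200.25 [660.3 -93.7] [314.9  24. ] 84.43
scene 12 47889.0 [528.9 -81.1] [316.1 200.8] 84.36
scene 52 67805.25 [540.2 -74.8] [409.5 299.5] 90.0
```

View pics/g.png

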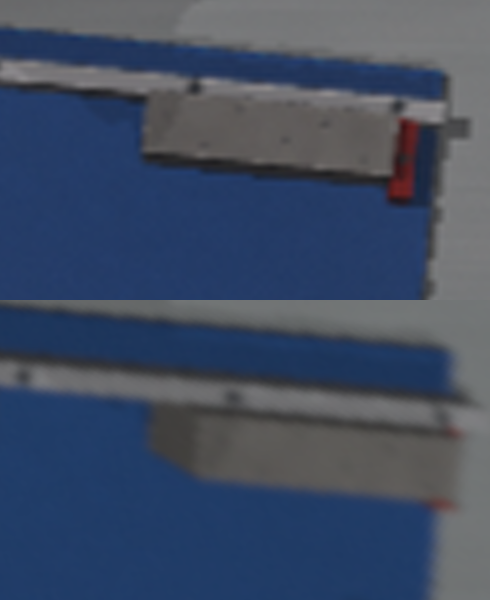

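The top view shows the prism touching both the fence and the red stop at (400,160), with no gap. Its +y end measures at -1.6 mm against an expected -0.6 mm, and the robot is well clear.

```bash
python3 -c "
from bench import *
print(job_done())"
```

```text
the job is handed in; nothing more can be done
None
```

The prism is flush against the fence and seated on the red stop (force contact on both faces, no gap in the final pictures), the robot is clear, and the job was handed in at about 17 s; the judge gave no verdict.

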